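# Free the large taper plug gauge and put it on its stand

## Task

Two steel taper plug gauges are stuck in their steel blocks. Take hold of the larger one by its flat head, twist it about an eighth of a turn, either way, to break the taper free, then pull it straight up out of its block and lower it upright into the hole of the wooden stand until its collar rests on the wood, before you let go of it. Leave the smaller gauge stuck in its block.

Things in the scene. Friction and masses are not known exactly. Their poses are not given: they have to be found in the camera images.
- large_plug: Larger steel taper plug gauge, 0.3-0.5 kg. Origin: centre of its small lower end, z up its axis. Upward in mm: taper 0-52 (diameter 32 to 44), collar 52-60 (diameter 66), head 60-96: a flat bar 52 long along x, 24 thick along y; grip across y, TCP 82 above the origin. Stuck until turned 30 deg from the start either way (0.3 N m); at 45-60 it stays and lifts freely; jams again at 150.
- large_block: Fixed dark steel block, 84 x 84 mm, 60 mm high, holding the larger gauge in the tapered bore in its middle. Origin: centre of its underside, on the table; z up. At the start the gauge's x axis lies along the block's x axis, the gauge's origin is 10 mm above the table and its collar 2 mm above the block.
- small_plug: Smaller steel taper plug gauge of the same form: collar 48 mm in diameter, head 36 mm long and 16 mm thick. Stuck in its own fixed dark steel block, 64 x 64 mm, 45 mm high; the gauge's top is 81 mm above the table. Origin: centre of its small lower end. Leave it where it is.
- stand: Fixed light wooden stand, 84 x 84 mm, 62 mm high, with one empty vertical through hole of 55 mm diameter in its middle. Origin: centre of its underside, on the table, below the hole; z up. With the larger gauge home in it, any way round, the gauge's collar rests on the wood and its origin is 10 mm above the table.
There are look-alikes about, which are no part of the job. What is shaped like the large_plug but green or turquoise is not meant.

How it is judged:
On the way, in this order (a step that is already met when the one before it is completed fails the run):
1. the larger gauge is twisted at least 20 degrees while still down in its block (angle between the x axis of large_plug and the x axis of large_block, either way round above 0.35 rad and z of large_plug in the frame of large_block below 0.018 m and horizontal distance between large_plug and large_block below 0.01 m), for 0.05 s.
2. it is pulled clear of its block (z of large_plug in the frame of large_block above 0.065 m), for 0.05 s.
3. it is lowered into the stand, to within 15 mm of resting on its collar, while the fingers still hold it (horizontal distance between large_plug and stand below 0.015 m and z of large_plug in the frame of stand below 0.025 m and contact force between the fingers and large_plug above 1 N), for 0.05 s.
At the end, for the whole second after the job is handed in: The larger gauge stands at rest in the hole of the wooden stand, its axis within 15 mm of the hole's, upright within 7 degrees, its collar down on the wood within 6 mm, and the smaller gauge is within 10 mm of where it was in its own block (horizontal distance between large_plug and stand below 0.015 m and z of large_plug in the frame of stand between 0.004 and 0.016 m and angle between large_plug's own z axis and vertical below 0.12 rad and linear speed of large_plug below 0.02 m/s and distance of small_plug from where it was at the start of the episode below 0.01 m); the robot touches nothing.
It fails at once if the smaller gauge is moved more than 10 mm (distance of small_plug from where it was at the start of the episode above 0.01 m).
It also fails if it takes over 42 s, if anything falls off the work surface, if the arm or the gripper's body presses on something with over 40 N, if the wrist force passes 120 N, or if a joint passes its speed limit or range.

## Robot

A 6-joint arm with a two-finger parallel gripper is mounted at the origin on a cart in front of the work surface, level with it; the furniture and walls round the work are solid. World frame = base frame: x ahead of the robot, y to its left, z up, the work surface at z = 0. Lengths are in m, angles in rad, forces in N, time in s.
With the tool pointing down it reaches from about 0.3 to 0.75 m from the base axis. Payload 8.5 kg.
Tool frame: the origin (TCP) lies between the finger pads, 19 mm behind the fingertips; this is the grasp point; z points along the fingers, y is the line along which they close (so a half turn about z gives the same grasp; the last joint's range is limited). The gripper opens to 88 mm and grips with 3 to 60 N. Pads are 18 mm wide; open, the fingers measure 123 mm over their backs; the gripper's body (75 mm by 187 mm) begins 45 mm behind the grasp point.
Start: joints at [0.911, 0.381, 1.297, -0, 1.464, -0.215], TCP at [0.237, 0.496, 0.257] pointing down, gripper open.
Joint ranges: [-3.11, 3.11], [-0.89, 2.33], [0.22, 2.48], [-1.42, 4.56], [0.17, 2.85], [-2.88, 2.88]. Speed limits (rad/s): [2.39, 2.39, 3.14, 3.14, 3.14, 3.14].

## Interface

Orientations are given as a unit quaternion [x, y, z, w].
In Python, from station import env, imaging gives the robot as it stands. Calls block until the motion is done:
- env.goto(position, orientation): joint-space move of the TCP to a pose.
- env.move_l(position, v=0.15, ori=None, max_force=None): straight line of the TCP; ori=None keeps the orientation; v is the mean speed in m/s. With max_force (N) it stops when the force on the tool has changed by that much, and returns True; else False.
- env.movej(angles): joint-space move.
- env.gripper_open() and env.close_gripper(squeeze=None): open the fingers fully, or close them until they stop; squeeze is the grip in N (None keeps the last).
- env.hold(seconds).
- env.solve_ik(position, orientation): joint angles nearest the present ones, or None.
- env.observe(): the state.
- imaging.camera(name): name is "side" or "top" or "wrist"; returns a dict with "frame" (480x640x3 uint8, red, green, blue), "K" (3x3 intrinsics, pixels), "R" (3x3) and "t" (3): a world point X has camera coordinates R X + t. Camera axes: x right, y down, z forward; pixel columns grow to the right and rows downward; lengths in m; the calibration is good to about 2 mm. A picture is of the moment at which its call begins. There is no depth.
A pose or a line that the arm cannot do raises env.IKError and nothing moves.
- env.close_job(): hands the job in; it is judged then, once.
The state is a dict: "t": time; "joints": joint angles; "qvel": joint speeds; "tau": joint torques, N m; "eef_pos": TCP position; "ee_rot": TCP orientation; "contact_force": force on the tool from outside, world axes, zero at the start; "wrist_torque": the same for the moment, N m; "grip_width": opening from 0.0 (shut) to 1.0 (fully open); "finger_force": force on a finger pad.
Only numpy, scipy, OpenCV 4.12 (cv2) and the standard library are available. Lean on these libraries where they do the work, as an engineer would, in place of code of your own. Each camera call takes 0.05 s, during which the arm holds its last target. There are 200 camera calls.

## Working session

There is one attempt and no reset: what is moved stays moved. The work goes in short steps, each a Python script; the robot and the scene stay as the last script left them, time stands still between calls to the robot, and variables do not carry over. Pictures are saved under pics/ and viewed, at most 10 in all, crops included, and the job is handed in when it is done.

```bash
mkdir -p pics
cat > h.py <<'E'
import numpy as np, cv2
from station import env, imaging
def snap(name,fn):
    c=imaging.camera(name); cv2.imwrite(f'pics/{fn}.png',c['frame'][:,:,::-1]); np.savez(f'pics/{fn}.npz',**{k:c[k] for k in('K','R','t','frame')}); return c
def ray(c,uv,z):
    K,R,t=c['K'],c['R'],c['t']; d=R.T@np.linalg.solve(K,[uv[0],uv[1],1]); o=-R.T@t
    return o+d*(z-o[2])/d[2]
def proj(c,X):
    p=c['K']@(c['R']@np.array(X)+c['t']); return p[:2]/p[2]
E
python3 - <<'E'
from h import *
for n in('top','side'):
    c=snap(n,n+'0'); print(n,-c['R'].T@c['t'],c['K'][0,0],c['R'][2])
print(env.observe())
E
```

```text
top [0.4130231  0.18496103 0.98249221] 444.46872310266696 [ 0.13236642  0.00167081 -0.99119944]
side [ 0.1009022  -0.69020832  0.61469557] 459.6857675367508 [ 0.37397522  0.78175859 -0.49899503]
{'t': 0.1, 'joints': array([ 9.10693841e-01,  3.81121664e-01,  1.29810830e+00, -2.99085955e-06,
        1.46359112e+00, -2.15274309e-01]), 'qvel': array([-3.99378858e-04, -1.15865334e-03, -3.34275044e-03, -3.99811390e-04,
       -8.51971219e-04,  5.73222745e-05]), 'tau': array([ 5.01982926e-03, -4.38645279e+01, -2.24910504e+01,  7.15430360e-02,
        3.42151488e-02, -5.54001201e-05]), 'eef_pos': array([0.23652589, 0.49631303, 0.25692909]), 'ee_rot': array([ 2.20584689e-01,  9.75367632e-01, -5.56947548e-04, -2.58987502e-04]), 'contact_force': array([ 0.03695698, -0.40305908, -0.3628676 ]), 'wrist_torque': array([0.0276411 , 0.00966276, 0.04881947]), 'finger_force': 0.0, 'grip_width': 0.9978824627267913}
```

View pics/top0.png

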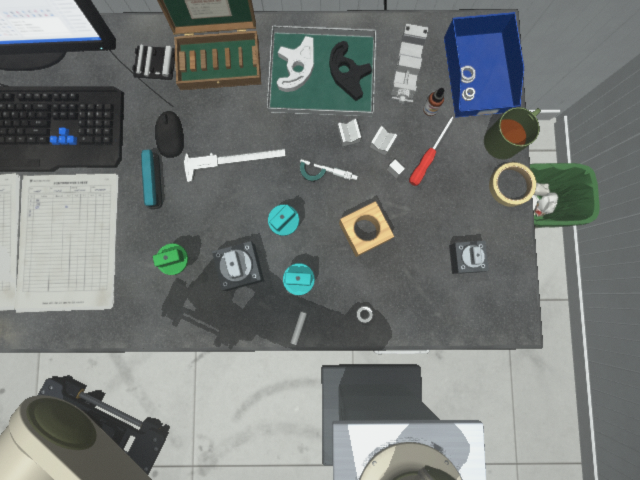

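View pics/side0.png

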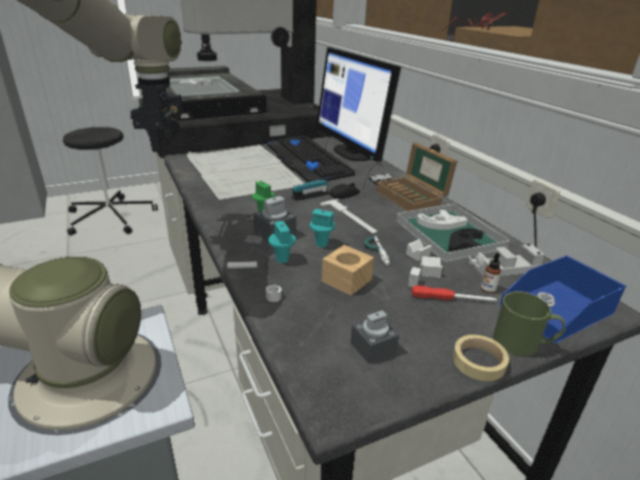

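Top view: there are four gauges in the large shape, plus one small one.
- Grey in a dark block at (237,264): the larger steel plug.
- Turquoise at (283,220) and (298,279), green at (172,260): look-alikes.
- Grey at (471,256), in a smaller block: the small plug.

The wooden stand is at (367,227). I'll measure these and confirm in a crop.

Run:
```python
from h import *
c=dict(np.load('pics/top0.npz')); f=c['frame']; hsv=cv2.cvtColor(f,cv2.COLOR_RGB2HSV)
# stand: wood + hole
m=np.zeros((480,640),np.uint8); s=np.s_[190:265,330:405]
m[s]=((hsv[s][:,:,1]>60)&(hsv[s][:,:,2]>90)&(hsv[s][:,:,0]<30))*255
cs,h=cv2.findContours(m,cv2.RETR_CCOMP,cv2.CHAIN_APPROX_NONE)
for k,hh in zip(cs,h[0]):
    a=cv2.contourArea(k)
    if a>80:
        r=cv2.minAreaRect(k); M=cv2.moments(k); u=(M['m10']/M['m00'],M['m01']/M['m00']); print('wood',hh[3],a,r,u,ray(c,u,.062))
# large head: bright grey
m[:]=0; s=np.s_[232:300,205:270]; m[s]=((hsv[s][:,:,1]<60)&(hsv[s][:,:,2]>120))*255
cs,_=cv2.findContours(m,cv2.RETR_EXTERNAL,cv2.CHAIN_APPROX_NONE)
for k in cs:
    if cv2.contourArea(k)>60: print('steel',cv2.contourArea(k),cv2.minAreaRect(k),ray(c,cv2.minAreaRect(k)[0],.075))
a=cv2.resize(f[225:305,195:275],(480,480),interpolation=cv2.INTER_CUBIC)
cv2.imwrite('pics/crop.png',a[:,:,::-1])
```

```text
wood -1 1727.5 ((366.00006103515625, 228.00001525878906), (41.14365005493164, 43.826927185058594), 63.43495178222656) (365.7766521948866, 228.25721177038108) [0.55649052 0.08531353 0.062     ]
wood 0 388.0 ((366.0, 229.5), (24.0, 21.0), 0.0) (365.33805841924396, 229.5992268041237) [0.55365491 0.08629637 0.062     ]
steel 730.5 ((235.5, 265.0), (30.0, 31.0), 90.0) [0.48079901 0.35472046 0.075     ]
```

View pics/crop.png

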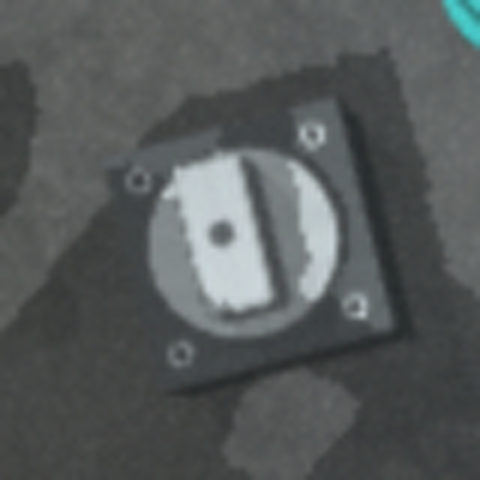

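The crop confirms it: a grey steel gauge in a dark block. The bar head's top is centred near crop (227,233), and its long axis runs from (211,162) to (245,306). I'll move above it and look with the wrist camera.

```bash
cat >> h.py <<'E'
from scipy.spatial.transform import Rotation as Ro
def down(psi): # tool y axis at world angle psi, z down
    y=np.array([np.cos(psi),np.sin(psi),0]); z=np.array([0,0,-1.]); x=np.cross(y,z)
    return Ro.from_matrix(np.c_[x,y,z]).as_quat()
E
python3 - <<'E'
from h import *
c=dict(np.load('pics/top0.npz')); g=lambda x,y:ray(c,(195+x/6,225+y/6),.106)
p=g(227,233); d=g(211,162)-g(245,306); a=np.arctan2(d[1],d[0]); print(p,np.degrees(a),np.linalg.norm(d))
for k in(-1,1):
    ps=a+k*np.pi/2; q=env.solve_ik([p[0],p[1],.092],down(ps)); print(k,q)
    for t in(-50,50):
        print(t,env.solve_ik([p[0],p[1],.092],down(ps+np.radians(t))), env.solve_ik([.555,.086,.1],down(ps+np.radians(t))))
q=[(np.abs(env.solve_ik([p[0],p[1],.2],down(a+k*np.pi/2))[5]),k) for k in(-1,1)]
k=min(q)[1]; env.goto([p[0],p[1],.25],down(a+k*np.pi/2)); snap('wrist','w0'); print(k,env.observe()['eef_pos'],env.observe()['t'])
E
```

```text
[0.4808361  0.35422905 0.106     ] 14.15595034308521 0.04905971323356166
-1 [ 4.36896647e-01  6.21510097e-01  1.39213931e+00 -4.44089210e-16
  1.12794324e+00  1.76062503e+00]
-50 [ 4.36896647e-01  6.21510097e-01  1.39213931e+00 -4.44089210e-16
  1.12794324e+00  2.63328966e+00] [-5.70396884e-02  5.60983470e-01  1.49039461e+00 -4.44089210e-16
  1.09021457e+00  2.13935332e+00]
50 [ 4.36896647e-01  6.21510097e-01  1.39213931e+00 -4.44089210e-16
  1.12794324e+00  8.87960405e-01] [-5.70396884e-02  5.60983470e-01  1.49039461e+00 -4.44089210e-16
  1.09021457e+00  3.94024070e-01]
1 [ 4.36896647e-01  6.21510097e-01  1.39213931e+00 -4.44089210e-16
  1.12794324e+00 -1.38096762e+00]
-50 [ 4.36896647e-01  6.21510097e-01  1.39213931e+00 -4.44089210e-16
  1.12794324e+00 -5.08302996e-01] [-5.70396884e-02  5.60983470e-01  1.49039461e+00 -4.44089210e-16
  1.09021457e+00 -1.00223933e+00]
50 [ 4.36896647e-01  6.21510097e-01  1.39213931e+00 -4.44089210e-16
  1.12794324e+00 -2.25363225e+00] [-5.70396884e-02  5.60983470e-01  1.49039461e+00 -4.44089210e-16
  1.09021457e+00 -2.74756858e+00]
1 [0.48002417 0.35496166 0.25005129] 1.2417
```

View pics/w0.png

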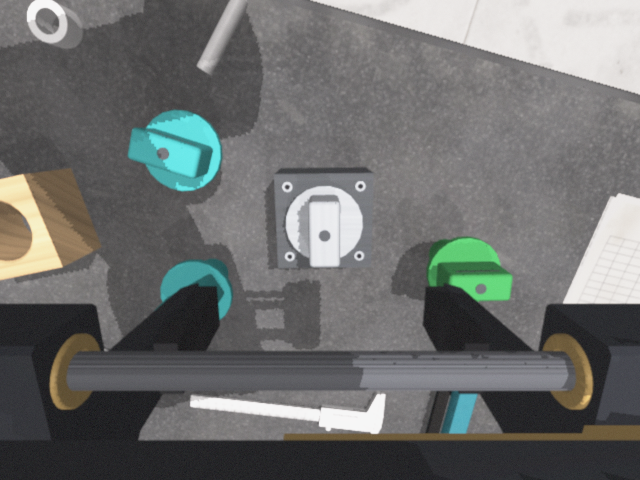

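The wrist view shows the head's top face at about (309–340, 201–267), with its centre dot at (324.5,236). The block's screws are at (287,187), (360,186), (290,256) and (359,256). The turquoise and green look-alikes are clear to the sides.

Run:
```python
from h import *
c=dict(np.load('pics/w0.npz'));f=c['frame']
print('dot',ray(c,(324.5,236),.106))
S=[ray(c,u,.06)[:2] for u in((287,187),(360,186),(290,256),(359,256))]
print('block',np.mean(S,0)); d=S[1]-S[0]+S[3]-S[2]; print('ang of rows',np.degrees(np.arctan2(d[1],d[0])))
e=ray(c,(309.5,234),.106)-ray(c,(340,234),.106); print('thick',np.linalg.norm(e),'edge dir')
d=ray(c,(309.5,203),.106)-ray(c,(309.5,266),.106); print(np.degrees(np.arctan2(d[1],d[0])),np.linalg.norm(d))
o=env.observe();print(o['eef_pos'],np.degrees(np.arctan2(*Ro.from_quat(o['ee_rot']).as_matrix()[[1,0],1])))
```

```text
dot [0.48249201 0.3576441  0.106     ]
block [0.48237232 0.35757918]
ang of rows 104.49805838507507
thick 0.0229716538638811 edge dir
-166.37994294865436 0.04912896831060392
[0.48002417 0.35496166 0.25005129] 104.18396738428012
```

Run:
```python
from h import *
a=np.radians(104.4); P=np.array([.4824,.3576,0]); z=lambda h:P+[0,0,h]
env.goto(z(.17),down(a)); print(env.move_l(z(.092),v=.08,max_force=15))
o=env.observe();print(o['eef_pos'],o['t'])
env.close_gripper(50); o=env.observe();print(o['eef_pos'],o['grip_width']*88,o['finger_force'],o['contact_force'])
for t in(-17,-34,-52):
    env.goto(z(.092),down(a+np.radians(t))); o=env.observe(); print(t,o['eef_pos'],o['joints'][5],o['contact_force'],o['wrist_torque'],o['grip_width']*88)
env.hold(.2)
print(env.move_l(z(.110),v=.05,max_force=40)); o=env.observe(); print(o['eef_pos'],o['contact_force'],o['grip_width']*88,o['t'])
snap('wrist','w1')
```

```text
False
[0.48262518 0.35774063 0.09252966] 2.7833
[0.48237439 0.35767739 0.09197603] 23.69952742258405 49.989959076046944 [ 0.24362332 -0.12862239 -1.30880343]
-17 [0.48236937 0.35763723 0.09199177] -1.0883351773478174 [-0.01563569  0.05741273  0.0443961 ] [0.11565805 0.00217483 0.04386467] 23.658941081292625
-34 [0.48236565 0.35755613 0.09201612] -0.793625301115951 [-0.84521226 -0.61522246  0.196178  ] [-7.70348060e-03  3.46167085e-02  8.81555419e-05] 23.115302844243587
-52 [0.48233466 0.35749757 0.09198367] -0.4799971303573047 [-1.54937035 -0.95855815  0.79780733] [-0.16374882  0.13419148  0.0013404 ] 23.79206054080258
False
[0.48236947 0.35757428 0.11020658] [ 0.47122798 -0.02424746 -3.12242154] 23.23145794489589 5.65
```

The taper is free: the wrist carries about 3 N, which is the gauge's weight. I'll pull it out and look at the stand on the way.

Run:
```python
from h import *
a=np.radians(104.4-52)
env.move_l([.4824,.3576,.25],v=.12); env.goto([.52,.20,.25],down(a)); c=snap('wrist','w2')
o=env.observe();print(o['eef_pos'],o['contact_force'],o['grip_width']*88,o['t'],proj(c,[.5555,.086,.062]))
```

```text
[0.519867   0.20053139 0.2498546 ] [ 0.34901629  0.4750807  -3.62286086] 23.502990232844947 7.7583 [248.25760704 321.14197444]
```

View pics/w2.png

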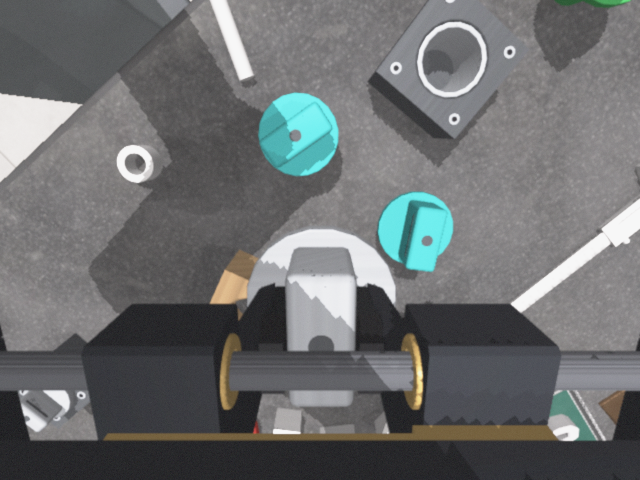

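The wrist view shows the gauge held in the fingers, and the block's bore empty at (452,58). The stand is hidden behind the gauge, so I'll shift until it falls in the clear upper part of the image.

Run:
```python
from h import *
c=dict(np.load('pics/w2.npz')); q=down(np.radians(52.4)); best=None
for u in((400,120),(480,150),(240,120),(320,110),(150,200),(500,230)):
    T=np.array([.52,.2005,.25])+np.array([.5555,.086,0])-ray(c,u,.062)*[1,1,0]; T[2]=.25
    s=env.solve_ik(T,q); print(u,T,None if s is None else s.round(2))
    if s is not None and best is None: best=T
env.goto(best,q); c=snap('wrist','w3'); f=c['frame']; hsv=cv2.cvtColor(f,cv2.COLOR_RGB2HSV)
m=((hsv[:,:,1]>50)&(hsv[:,:,2]>90)&(hsv[:,:,0]<30)).astype(np.uint8)*255; m[290:]=0
cs,h=cv2.findContours(m,cv2.RETR_CCOMP,cv2.CHAIN_APPROX_NONE)
for k,hh in zip(cs,h[0]):
    if cv2.contourArea(k)>400: e=cv2.fitEllipse(k); print(hh[3],cv2.contourArea(k),e,ray(c,e[0],.062))
print(proj(c,[.5555,.086,.062]),env.observe()['eef_pos'],env.observe()['t'])
```

```text
(400, 120) [ 0.58141596 -0.01345591  0.25      ] [-0.23  0.44  1.22 -0.    1.48 -1.14]
(480, 150) [ 0.52178505 -0.05222841  0.25      ] [-0.33  0.34  1.38 -0.    1.42 -1.24]
(240, 120) [0.66020264 0.08851531 0.25      ] [-0.04  0.6   0.94 -0.    1.6  -0.96]
(320, 110) [0.62682409 0.03286326 0.25      ] [-0.14  0.52  1.08 -0.    1.54 -1.05]
(150, 200) [0.65810307 0.19207614 0.25      ] [ 0.11  0.64  0.87 -0.    1.63 -0.8 ]
(500, 230) [ 0.45261786 -0.03082396  0.25      ] [-0.33  0.22  1.56 -0.    1.36 -1.24]
-1 9721.0 ((392.8966979980469, 121.80001831054688), (111.45350646972656, 125.4864730834961), 26.843219757080078) [0.55282904 0.08288909 0.062     ]
12 2309.5 ((388.9806823730469, 128.24139404296875), (49.630672454833984, 59.4186897277832), 4.08348274230957) [0.55499808 0.07754908 0.062     ]
[397.95660765 122.08683773] [ 0.58120979 -0.01157762  0.25006759] 8.7
```

View pics/w3.png

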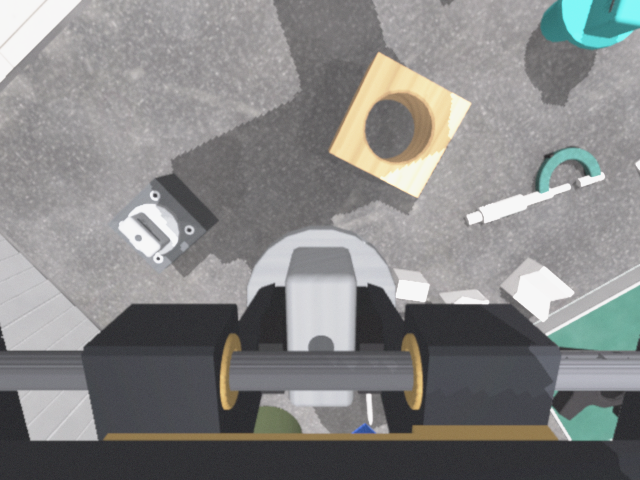

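The wrist view shows the stand's top corners at (378,53), (470,101), (417,197) and (331,151). The hole's rim spans about (365–431, 92–163). The small gauge at (147,230) is clear.

Run:
```python
from h import *
c=dict(np.load('pics/w3.npz')); C=np.mean([ray(c,u,.062) for u in((378,53),(470,101),(417,197),(331,151))],0); H=ray(c,(398,127.5),.062); print(C,H)
S=(C+H)/2; q=down(np.radians(52.4)); z=lambda h:np.array([S[0],S[1],h])
env.goto(z(.25),q); env.hold(.2)
print(env.move_l(z(.16),v=.1,max_force=12)); o=env.observe(); print(o['eef_pos'],o['contact_force'])
print(env.move_l(z(.10),v=.06,max_force=8)); o=env.observe(); print(o['eef_pos'],o['contact_force'],o['t'])
print(env.move_l(z(.088),v=.02,max_force=6)); o=env.observe(); print(o['eef_pos'],o['contact_force'],o['finger_force'],o['grip_width']*88,o['t'])
snap('side','s1')
```

```text
[0.55943553 0.08421657 0.062     ] [0.55897839 0.08366719 0.062     ]
False
[0.55951235 0.08388424 0.16061619] [-0.85493469 -0.59674356 -2.55718076]
False
[0.5594225  0.08394756 0.1003852 ] [ 0.80309404 -0.5067482  -4.18669117] 11.5833
True
[0.55928834 0.08395577 0.09198603] [-0.59019683  0.68154644  3.59901306] 49.99090226367116 23.717121946822164 12.0417
```

It touched down at z = 0.092, exactly the expected seated height. I'll release it, retreat and check.

Run:
```python
from h import *
env.hold(.2); env.gripper_open(); env.hold(.2)
p=env.observe()['eef_pos']; env.move_l([p[0],p[1],.25],v=.12); env.hold(.5); c=snap('wrist','w4'); o=env.observe(); print(o['eef_pos'],o['contact_force'],o['t'],proj(c,[.5592,.0839,.108]))
```

```text
[0.55859805 0.08401507 0.24999336] [ 0.59899498 -0.04465184  0.34462749] 15.5583 [321.94656621 233.40954316]
```

View pics/w4.png

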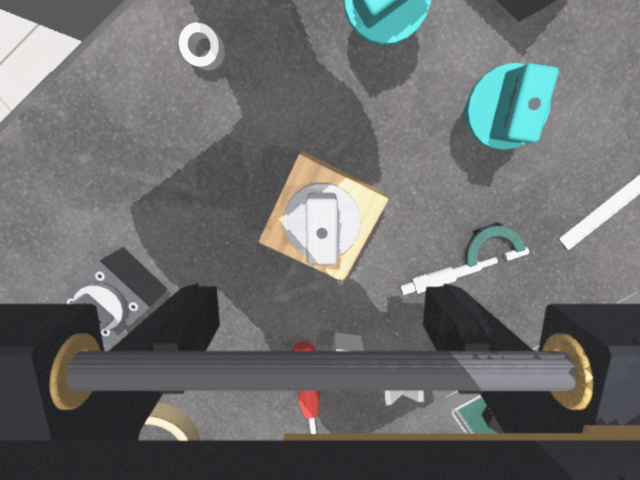

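The gauge sits upright and centred in the stand: its dot is at (322,233), where the projection predicted (322,233). The small gauge is undisturbed at (97,305).

```bash
python3 -c "
from station import env
print(env.close_job())"
```

```text
the job is handed in; nothing more can be done
None
```

The larger gauge was twisted about 52° to break it free, pulled out and set upright in the wooden stand with its collar on the wood; the smaller gauge was left alone, and the job was handed in at about 16 s (no verdict was returned).

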